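# Turn the hole plate onto its keys and lock it

## Robot

A 6-joint arm with a two-finger parallel gripper is mounted at the origin on a cart in front of the work surface, level with it; the furniture and walls round the work are solid. World frame = base frame: x ahead of the robot, y to its left, z up, the work surface at z = 0. Lengths are in mm, angles in rad, forces in N, time in s.
With the tool pointing down it reaches from about 350 to 875 mm from the base axis. Payload 4.2 kg.
Tool frame: the origin (TCP) lies midway between the tips of the shut fingers; the grasp point (between the pads) lies 19 mm behind it; z points along the fingers, y is the direction in which the jaws open and shut (so a half turn about z gives the same grasp; the last joint's range is limited). The gripper opens to 85 mm and grips with 20 to 120 N. Pads are 22 mm wide; open, the fingers measure 114 mm over their backs; the gripper's body (76 mm by 85 mm) begins 54 mm behind the grasp point. The pads swing forward as they close: fully open they stand 13 mm farther back than shut.
Start: joints at [-0.916, 0.385, 0.008, 0, -1.194, -0.259], TCP at [240.98, -576.652, 231.312] pointing down, gripper open.
Joint ranges: [-3.14, 3.14], [-1.21, 2.06], [-1.07, 1.41], [-3.16, 2.05], [-2.99, -0.16], [-3.1, 3.1]. Speed limits (rad/s): [2.79, 2.79, 3.14, 3.14, 3.14, 3.14].

## Interface

Orientations are given as a unit quaternion [x, y, z, w].
In Python, from bench import arm gives the robot as it stands. The module is installed in compiled form; this text tells all that it offers.
- The arm moves only by the tool drive_tool, never from a script. Its argument "moves" is a list that holds one entry, the list of rows, each a list of 7 numbers: the opening, from 0 (shut) to 1 (fully open), then the shift along the tool's x, y, z in m, then the turn, a rotation vector about the tool's x, y, z in rad. In form: [[[hand, dx, dy, dz, wx, wy, wz], ...]]. A call has 1 to 20 rows; each row shifts and turns the pose as measured when the row begins, along the tool's axes as they then stand; what a row does not reach is not made up. A row lasts 1/10 s, in which the tool goes at most 50 mm and 8.59 degrees, less where a joint would pass 70% of its speed; a pose out of reach is approached as far as the arm can. A call with a gripper value outside its range is refused whole. The fingers move at their own pace and stop on an object; the grip force is fixed at half the most. Time passes only in rows, so rows that do not move let the fingers close. It gives the time, the measured TCP pose, the force and the opening at its end, in the units of the state.
- arm.read_state(): the state, without advancing time (a new reading comes with each control period).
- arm.get_image(name): name is "scene" or "side" or "wrist"; returns (picture, depth): 480x640x3 uint8, red, green, blue; 480x640 float32, mm along the optical axis (not along the pixel's ray), 0 where there is no reading.
- arm.camera_params(name): a dict with "fov_y" (degrees; the focal length in pixels is half the picture's height over the tangent of half this angle, whatever the lens; pixels are square), "cx", "cy" (the principal point, pixels), "world_from_camera" (4x4, takes a point from camera to world coordinates); the wrist camera has in their place "T_tool_cam" (4x4, takes a point from camera to tool coordinates, whose origin is the TCP and whose axes are the flange's). Camera axes: x right, y down, z forward; pixel columns grow to the right and rows downward; lengths in mm; the calibration is good to about 2 mm. The wrist camera is an equidistant fisheye: a pixel r from the principal point sees the ray r / f radians off the axis. A picture is of the moment at which its call begins: read the wrist's pose just before it. camera_params takes no time and is no camera call.
- arm.job_done(): hands the job in, once; it reports no verdict.
The state is a dict: "clock": time; "joints": joint angles; "joint_vel": joint speeds; "joint_efforts": joint torques, N m; "position": TCP position; "ee_rot": TCP orientation; "contact_force": force on the tool from outside, world axes, zero at the start; "wrist_torque": the same for the moment, N m; "gripper_width": finger opening in mm.
Only numpy, scipy, OpenCV 4.12 (cv2) and the standard library are available. Lean on these libraries where they do the work, as an engineer would, in place of code of your own. Each camera call takes 0.05 s, during which the arm holds its last target.

## Task

The steel hole plate of the press rides up on the three keys of its round collar: push one of its studs to turn it clockwise (seen from above), without lifting it out, until its wide notch faces the wide key (by the dark strip on the collar) and it drops fully home, and push on until the notch bears snugly against the key (hold over 4 N on it for a moment, but never press the plate with more than 25 N). Then swing the cleat fully in over the plate's rim. Leave the bowl, pot and stamp where they are.

Things in the scene. Friction and masses are not known exactly. Their poses are not given: they have to be found in the camera images.
- collar: grey round stand fixed to the bench, 158 mm across, with a bore (97 mm) and round it a flat ledge 20 mm above its underside. Origin: centre of its underside, on the bore's axis; x axis towards the wide key and a dark strip outside it, z up. On its y side an ear (34 mm square, 26.5 mm high) carries the cleat, 86 mm from the axis
- keys: three dark keys standing 5.5 mm high on the collar's ledge, rounded on top, 54 to 67 mm from the axis: a wide one (18 mm, dark strip as wide beside it) on the collar's x axis, two narrow ones (8 mm) at 125 and 235 degrees counter-clockwise. Origin and axes as the collar's. A dropped plate's notch stops hard against the wide key
- hole_plate: loose steel plate with many small holes, 0.6 kg; flange 126 mm across, 6 mm thick; 96 mm hub in the bore (0.5 mm play), 12 mm deep. Origin: centre of the flange's underside, z up, x axis to the wide notch: 25.5 mm above the collar's underside while riding on the keys, 20 mm when home. Starts 35 to 75 degrees counter-clockwise of home; 1 to 3 N at a stud turn it
- wide_notch (a point): middle of the plate's wide rim notch (21 mm wide), 60 mm from its axis, at the flange's underside; two narrow notches (14 mm) lie 125 and 235 degrees counter-clockwise of it. Home, it lies on the wide key with about 2 degrees of play. A push on the stud can hold the plate up by friction as it drops: easing off lets it fall home
- stud_a (a point): half-way up a round upright stud (12 mm thick, 20 mm high above the plate's upper face) at the plate's rim, 54 mm from the plate's axis, 30 degrees clockwise of the wide notch; the point is 10 mm above the plate's upper face
- stud_b (a point): half-way up the other stud, same size, opposite the first across the plate
- cleat (a joint): dark flat bar, 6 mm thick, 14 mm wide, that swivels level on the ear and stays where left (2 N at its pin turns it): 0 = aside along the rim, 1.57 = fully in (hard stop), its end 10 mm over the plate's rim, pointing at the plate's middle. Grows counter-clockwise seen from above. It passes 2.5 mm above the plate when that is home, and strikes its edge if not
- cleat_pin (a point): a point on the upright pin (12 mm thick) of the cleat, 21 mm from the pivot; the pin stands 18 mm above the cleat's upper face and the point lies 9 mm below its top
- cleat_pivot (a point): on the cleat's pivot axis, at the same height as cleat_pin
- pinch_bowl: small steel bowl, 70 mm across, 29 mm high, a bystander; origin at the centre of its underside
- screw_pot: round pot with white screw lid, 73 mm across, 65 mm high, a bystander; origin at the centre of its underside
- soap_stamp: small turned wooden stamp, 39 mm across, 60 mm high, a bystander; origin at the centre of its underside
Mind the look-alikes: they are no part of the job. What is shaped like the hole_plate but purple is not meant.

How it is judged:
By the outcome, as a careful person would: the job done as asked, in the order asked, and still so for the second after the job is handed in, with the robot touching nothing.
It also fails if it takes over 59 s, if anything falls off the work surface, if the arm or the gripper's body presses on something with over 40 N, if the wrist force passes 120 N, or if a joint passes its speed limit or range.

## Working session

There is one attempt and no reset: what is moved stays moved. The work goes in short steps, Python scripts to look and compute and a tool call to move; the robot and the scene stay as the last step left them, time stands still between calls to the robot, and variables do not carry over. Pictures are saved under pics/ and viewed, and the job is handed in when it is done.

Besides the shell and the picture viewer there is one more tool, called after "Request:" as a command line: name --argument value ..., lists and objects as JSON in quotes. drive_tool: Moves the arm, as the interface text tells. Its arguments: {"type":"object","properties":{"moves":{"type":"array","items":{"type":"array","items":{"type":"array","items":{"type":"number"}}}}},"required":["moves"]}

```bash
mkdir -p pics; cat > h.py <<'E'
import numpy as np, cv2
from bench import arm
def snap(n,tag):
    im,d=arm.get_image(n); cv2.imwrite(f'pics/{tag}.png',im[:,:,::-1]); np.save(f'pics/{tag}.npy',d); return im,d
E
python3 - <<'E'
from h import *
for n in ['scene','side']:
    snap(n,n+'0'); print(n,arm.camera_params(n))
s=arm.read_state(); print(s)
snap('wrist','wrist0'); print(arm.camera_params('wrist'))
E
```

```text
scene {'fov_y': 42.31640878479527, 'cx': 320.1600462521662, 'cy': 236.918053858842, 'world_from_camera': array([[ 4.45804984e-01, -4.39790796e-01,  7.79642208e-01,
        -5.56230921e+02],
       [-8.95118434e-01, -2.23476637e-01,  3.85773484e-01,
        -3.46605833e+02],
       [ 4.57219100e-03, -8.69851854e-01, -4.93291847e-01,
         7.36092106e+02],
       [ 0.00000000e+00,  0.00000000e+00,  0.00000000e+00,
         1.00000000e+00]])}
side {'fov_y': 51.24325389310842, 'cx': 326.70323804247573, 'cy': 239.2265426769124, 'world_from_camera': array([[-9.94624454e-01, -4.53547232e-02,  9.30867553e-02,
         3.50692845e+02],
       [-1.03431613e-01,  3.92545556e-01, -9.13898182e-01,
         1.26438150e+03],
       [ 4.90880699e-03, -9.18613594e-01, -3.95126522e-01,
         5.29934972e+02],
       [ 0.00000000e+00,  0.00000000e+00,  0.00000000e+00,
         1.00000000e+00]])}
{'clock': 0.1, 'joints': array([-9.16433940e-01,  3.85498840e-01,  6.72757203e-03, -4.31513975e-04,
       -1.19402404e+00, -2.58622870e-01]), 'joint_vel': array([-3.06416608e-05, -2.07739499e-03,  2.50316
[... 255 characters left out ...]
30.30626109]), 'ee_rot': array([-1.96502971e-01,  9.80502699e-01,  9.85544477e-04, -2.60567952e-04]), 'contact_force': array([0.49516854, 0.40958372, 0.17441706]), 'wrist_torque': array([ 0.07914528,  0.01200566, -0.06570515]), 'gripper_width': 85.54200461759989}
{'fov_y': 65.70646984690485, 'cx': 315.85157318974126, 'cy': 234.42244145911357, 'T_tool_cam': array([[-1.37175022e-03, -9.45416771e-01, -3.25860780e-01,
         8.36376168e+01],
       [ 9.99999049e-01, -1.25092502e-03, -5.80319669e-04,
        -1.29418426e-01],
       [ 1.41016544e-04, -3.25861266e-01,  9.45417588e-01,
        -1.43207642e+02],
       [ 0.00000000e+00,  0.00000000e+00,  0.00000000e+00,
         1.00000000e+00]])}
```

View pics/scene0.png

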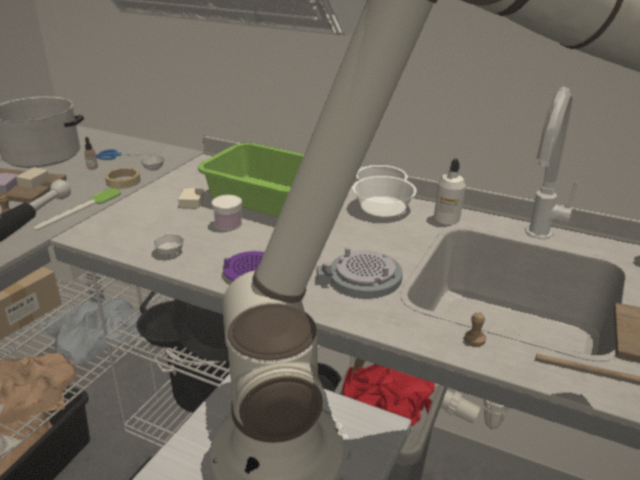

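View pics/side0.png

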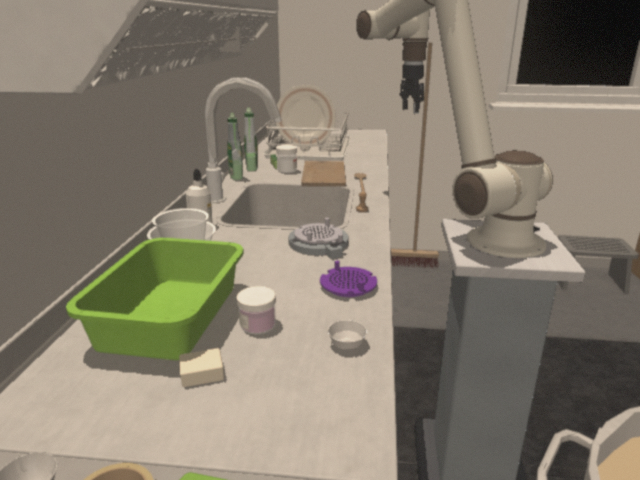

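View pics/wrist0.png

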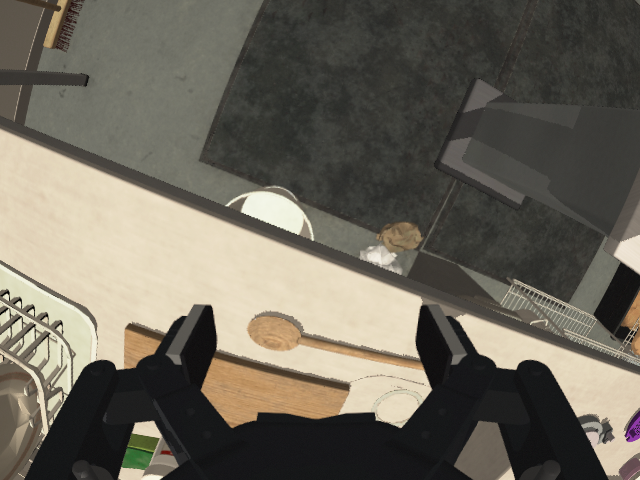

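Steel plate on its grey collar: scene (365,270), side (319,237). The purple look-alike is at scene (250,266), side (348,282); by colour it is not meant. I'll enlarge to confirm and locate.

```bash
cat >> h.py <<'E'
from scipy.spatial.transform import Rotation as R
def ray(n,u,v,pose=None):
    c=arm.camera_params(n); f=240/np.tan(np.radians(c['fov_y'])/2)
    x,y=(u-c['cx']),(v-c['cy'])
    if n=='wrist':
        r=np.hypot(x,y); th=r/f; d=np.array([np.sin(th)*x/r,np.sin(th)*y/r,np.cos(th)])
        T=np.eye(4);T[:3,:3]=R.from_quat(pose[1]).as_matrix();T[:3,3]=pose[0]; T=T@c['T_tool_cam']
    else:
        d=np.array([x/f,y/f,1]);T=c['world_from_camera']
    return T[:3,3],T[:3,:3]@d
def onz(n,u,v,z,pose=None):
    o,d=ray(n,u,v,pose); return o+d*(z-o[2])/d[2]
def proj(n,P,pose=None):
    c=arm.camera_params(n); f=240/np.tan(np.radians(c['fov_y'])/2)
    if n=='wrist':
        T=np.eye(4);T[:3,:3]=R.from_quat(pose[1]).as_matrix();T[:3,3]=pose[0]; T=T@c['T_tool_cam']
    else: T=c['world_from_camera']
    p=T[:3,:3].T@(np.array(P)-T[:3,3])
    if n=='wrist':
        r=np.hypot(p[0],p[1]); th=np.arctan2(r,p[2]); return c['cx']+f*th*p[0]/r,c['cy']+f*th*p[1]/r
    return c['cx']+f*p[0]/p[2],c['cy']+f*p[1]/p[2]
E
python3 - <<'E'
from h import *
a=cv2.imread('pics/scene0.png')[235:305,305:415]; b=cv2.imread('pics/side0.png')[210:260,275:365]
cv2.imwrite('pics/c0.png',np.vstack([cv2.resize(a,(550,350),interpolation=2),cv2.resize(b,(550,305),interpolation=2)])[:600])
print(onz('scene',366,268,28),onz('side',319,235,28))
E
```

```text
[487.06429661  60.39217132  28.        ] [491.61804168  78.19005255  28.        ]
```

View pics/c0.png

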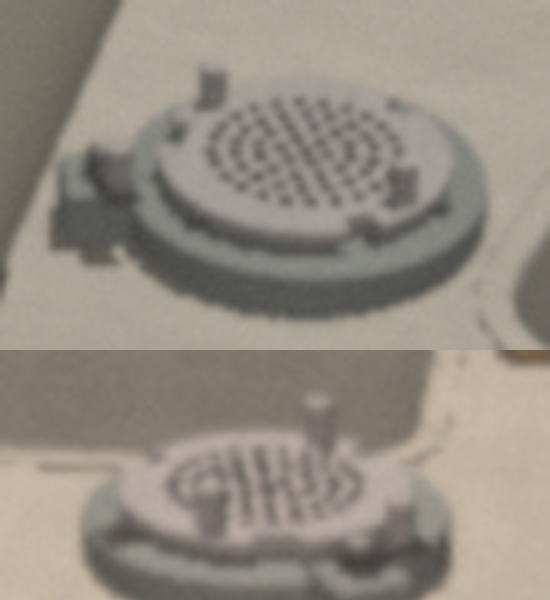

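```bash
python3 - <<'E'
from h import *
for n,u,v in [('side',279,135),('scene',545,162)]:
    print([onz(n,u,v,z).round() for z in (150,250,350)])
d=np.load('pics/scene0.npy')
for u,v in [(542,170),(546,165),(569,95),(560,92),(555,110)]:
    o,r=ray('scene',u,v); print((o+r*d[v,u]).round())
print(onz('scene',365,270,30))
E
```

```text
[array([ 718., -569.,  150.]), array([621., -87., 250.]), array([525., 396., 350.])]
[array([ 952., -213.,  150.]), array([ 694., -236.,  250.]), array([ 437., -258.,  350.])]
[ 945. -210.  131.]
[ 640. -243.  265.]
[ 749. -251.  376.]
[ 741. -234.  382.]
[ 693. -235.  359.]
[475.89383435  58.07217047  30.        ]
```

Request:
drive_tool --moves '[[[0, -0.03, 0.02, -0.01, 0, 0, 0], [0, -0.02, 0.04, -0.01, 0, 0, 0]]]'

```text
clock: 0.35
position: [263.4, -502.8, 246.8]
ee_rot: [-0.194, 0.981, 0.003, -0.002]
contact_force: [1.4, 1.0, 0.5]
gripper_width: 59.0
```

Request:
drive_tool --moves '[[[0, -0.033, 0.035, 0, 0, 0, 0], [0, -0.033, 0.035, 0, 0, 0, 0], [0, -0.033, 0.035, 0, 0, 0, 0], [0, -0.033, 0.035, 0, 0, 0, 0], [0, -0.033, 0.035, 0, 0, 0, 0], [0, -0.033, 0.035, 0, 0, 0, 0], [0, -0.033, 0.035, 0, 0, 0, 0], [0, -0.033, 0.035, 0, 0, 0, 0], [0, -0.033, 0.035, 0, 0, 0, 0], [0, -0.033, 0.035, 0, 0, 0, 0], [0, -0.033, 0.035, 0, 0, 0, 0], [0, -0.033, 0.035, 0, 0, 0, 0], [0, 0, 0, 0, 0, 0, 0]]]'

```text
clock: 1.65
position: [474.3, 61.2, 249.5]
ee_rot: [-0.194, 0.981, 0.003, 0.0]
contact_force: [-1.0, -0.6, 0.1]
gripper_width: 0.1
```

```bash
python3 - <<'E'
from h import *
s=arm.read_state(); print(s['position'],s['ee_rot'],s['joints'],s['contact_force']); np.savez('pics/w1.npz',p=s['position'],q=s['ee_rot'])
snap('wrist','wrist1')
E
```

```text
[474.30966997  61.17092336 249.48452719] [-1.94242272e-01  9.80947289e-01  3.49788857e-03  3.48317619e-04] [ 0.46461888  0.11820334 -0.30527444 -0.00720244 -1.14479656 -1.64147485] [-0.99686444 -0.56834714  0.07156374]
```

View pics/wrist1.png

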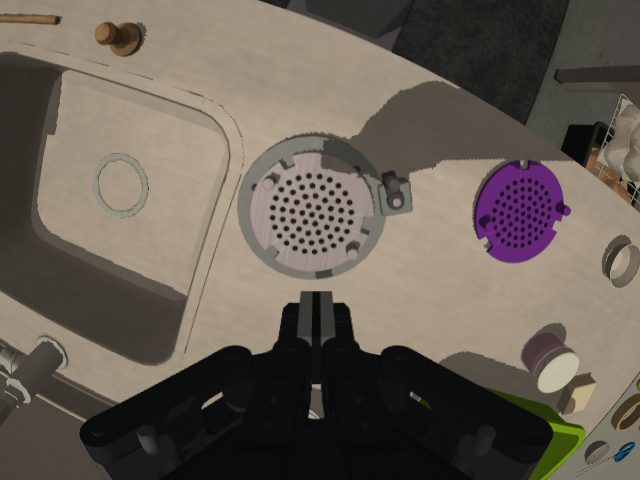

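```bash
python3 - <<'E'
from h import *
a=cv2.imread('pics/wrist1.png')[125:290,225:425]
cv2.imwrite('pics/c1.png',cv2.resize(a,(720,594),interpolation=2))
E
```

```text
(no output)
```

View pics/c1.png

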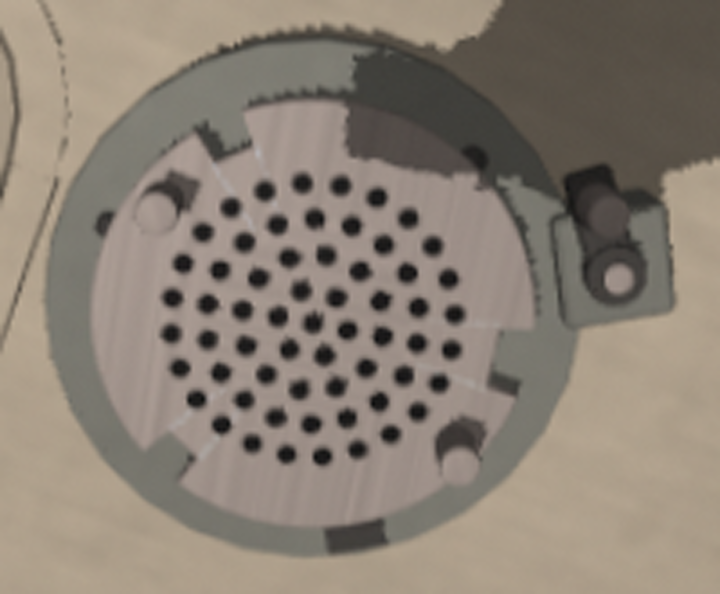

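```bash
cat >> h.py <<'E'
def circfit(P):
    from scipy.optimize import least_squares
    r=least_squares(lambda q:np.hypot(P[:,0]-q[0],P[:,1]-q[1])-q[2],[P[:,0].mean(),P[:,1].mean(),60],loss='soft_l1',f_scale=1.0)
    return r.x,np.abs(r.fun).mean()
E
python3 - <<'E'
from h import *
w=np.load('pics/w1.npz'); pose=(w['p'],w['q'])
C=lambda x,y:(225+x/3.6-.36,125+y/3.6-.36)
W=lambda x,y,z:onz('wrist',*C(x,y),z,pose)[:2]
# collar outer edge top (z20), picked
col=np.array([W(x,y,20) for x,y in [(47,280),(62,400),(120,480),(200,530),(290,554),(400,543),(500,480),(560,400),(577,330),(78,170),(150,95)]])
print('collar',circfit(col))
pl=np.array([W(x,y,31.5) for x,y in [(92,320),(110,395),(150,447),(190,488),(250,515),(320,526),(390,516),(505,410),(530,320),(527,270),(500,195),(300,98),(250,110),(130,190)]])
print('plate',circfit(pl))
c=circfit(col)[0][:2]; cp=circfit(pl)[0][:2]
def ang(p,c): d=p-c; return np.degrees(np.arctan2(d[1],d[0])),np.hypot(*d)
print('strip',ang(W(356,537,20),c))
for n,p,z in [('wide',(503,358),31.5),('n2',(225,150),31.5),('n3',(168,458),31.5),('sa',(460,466),51.5),('sb',(155,214),51.5)]: print(n,W(*p,z),ang(W(*p,z),cp))
# cleat: pin top & pivot top
print('pivot px?',W(618,278,35),W(605,212,45), ang(W(618,278,35),c))
E
```

```text
collar (array([494.06047836,  65.36936479,  78.15149752]), np.float64(0.539999976613598))
plate (array([493.49616094,  65.39557577,  62.31826681]), np.float64(0.6015367963187914))
strip (np.float64(32.898009444356205), np.float64(72.82598361737206))
wide [482.9307845  119.75684004] (np.float64(100.99859548647984), np.float64(55.37846361613458))
n2 [457.45289543  25.15530079] (np.float64(-131.85084450512585), np.float64(54.02218727993359))
n3 [547.7037035   42.00630669] (np.float64(-23.33905223075736), np.float64(59.03825521777495))
sa [511.13847228 116.73028236] (np.float64(71.03357903578133), np.float64(54.28170272240985))
sb [476.57780146  14.43581391] (np.float64(-108.36588137000388), np.float64(53.69476897760563))
pivot px? [448.2430593  139.34789631] [431.68653227 125.02654579] (np.float64(121.77134060674751), np.float64(87.01757876652708))
```

Request:
drive_tool --moves '[[[0, 0, 0, 0, 0, 0, -0.14], [0, 0, 0, 0, 0, 0, -0.14], [0, 0, 0, 0, 0, 0, -0.14], [0, 0, 0, 0, 0, 0, -0.14], [0, 0, 0, 0, 0, 0, -0.14], [0, 0, 0, 0, 0, 0, -0.14], [0, 0, 0, 0, 0, 0, -0.02]]]'

```text
clock: 2.4
position: [468.4, 52.8, 247.6]
ee_rot: [-0.596, 0.803, 0.005, -0.002]
contact_force: [-0.2, -0.4, -0.1]
gripper_width: -0.3
```

```bash
cat >> h.py <<'E'
def rel(target,ang_y=None,q=False):
    s=arm.read_state(); M=R.from_quat(s['ee_rot']).as_matrix()
    d=M.T@(np.array(target)-s['position'])
    rpy=R.from_quat(s['ee_rot'])
    print('t',round(s['clock'],2),'pos',s['position'].round(1),'F',s['contact_force'].round(1),'tool d',d.round(1),'ydir',np.degrees(np.arctan2(M[1,1],M[0,1])).round(1),'zax',M[:,2].round(3),'j6',s['joints'][5].round(2))
CC=np.array([493.8,65.4])
def arc(a,r=54,back=0,z=None):
    a=np.radians(a); return np.r_[CC+r*np.array([np.cos(a),np.sin(a)])+back*np.array([-np.sin(a),np.cos(a)]),z]
E
python3 - <<'E'
from h import *
print(arc(71.3,54,24,60)); rel(arc(71.3,54,24,60))
E
```

```text
[488.38005483 124.24406677  60.        ]
t 2.4 pos [468.4  52.8 247.6] F [-0.2 -0.4 -0.1] tool d [-73.8  -0.3 187.7] ydir 163.2 zax [-0.009  0.005 -1.   ] j6 -0.74
```

Request:
drive_tool --moves '[[[0, -0.037, 0, 0.02, 0, 0, 0.03], [0, -0.036, 0, 0.04, 0, 0, 0], [0, 0, 0, 0.04, 0, 0, 0], [0, 0, 0, 0.035, 0, 0, 0], [0, 0, 0, 0.02, 0, 0, 0], [0, 0, 0, 0, 0, 0, 0]]]'

```text
clock: 3.0
position: [491.1, 120.5, 91.0]
ee_rot: [-0.574, 0.819, 0.004, 0.001]
contact_force: [-0.4, -0.3, 1.1]
gripper_width: -0.0
```

```bash
python3 - <<'E'
from h import *
rel(arc(71.3,54,24,36))
s=arm.read_state();np.savez('pics/w2.npz',p=s['position'],q=s['ee_rot'])
snap('wrist','wrist2')
E
```

```text
t 3.0 pos [491.1 120.5  91. ] F [-0.4 -0.3  1.1] tool d [-2.3  3.6 55. ] ydir 160.1 zax [-0.003  0.007 -1.   ] j6 -0.9
```

View pics/wrist2.png

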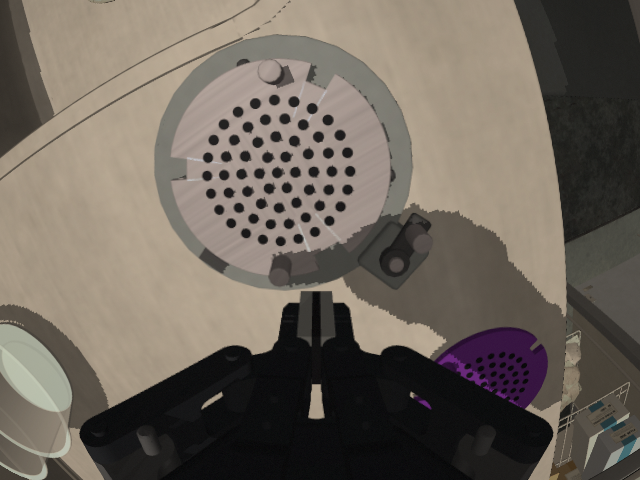

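```bash
python3 - <<'E'
from h import *
w=np.load('pics/w2.npz'); pose=(w['p'],w['q'])
W=lambda x,y,z:onz('wrist',x,y,z,pose)[:2]
col=np.array([W(x,y,20) for x,y in [(155,160),(165,105),(200,65),(250,40),(300,36),(360,60),(400,110),(412,160),(409,190),(165,200),(185,240),(230,276)]])
print('collar',circfit(col))
pl=np.array([W(x,y,31.5) for x,y in [(172,150),(190,105),(235,67),(335,76),(370,105),(388,150),(178,200),(205,235),(240,256)]])
print('plate',circfit(pl))
c=circfit(col)[0][:2]
for n,p,z in [('sa',(279,269),51.5),('sb',(269,71),51.5),('strip',(213,261),20),('pin',(422,241),52.5),('piv',(396,263),43)]:
    q=W(*p,z); d=q-c; print(n,q,np.degrees(np.arctan2(d[1],d[0])),np.hypot(*d))
E
```

```text
collar (array([493.46706371,  65.63569299,  77.52472066]), np.float64(0.5741326305540054))
plate (array([493.10840853,  62.864047  ,  60.33564694]), np.float64(1.0760295271019373))
sa [509.76337559 112.72259048] 70.90976657699912 49.827158218625556
sb [477.07556229  15.21924563] -108.01048904062026 53.01414418651231
strip [556.19378918 105.72090038] 32.58041312173722 74.44102322808357
pin [432.07362814 123.57784567] 136.65657908064426 84.41828586419507
piv [448.28312958 135.5961171 ] 122.85639246648216 83.2829445014765
```

Request:
drive_tool --moves '[[[0, -0.002, 0.003, 0.025, 0, 0, 0], [0, 0, 0, 0.02, 0, 0, 0], [0, 0, 0, 0.008, 0, 0, 0], [0, 0, 0, 0, 0, 0, 0]]]'

```text
clock: 3.45
position: [494.9, 125.0, 44.7]
ee_rot: [-0.573, 0.82, 0.002, 0.009]
contact_force: [0.1, -0.2, 0.9]
gripper_width: 0.0
```

```bash
python3 - <<'E'
from h import *
rel(arc(71.3,54,24,36))
E
```

```text
t 3.45 pos [494.9 125.   44.7] F [ 0.1 -0.2  0.9] tool d [3.1 5.9 8.6] ydir 159.9 zax [ 0.012  0.013 -1.   ] j6 -0.91
```

```bash
cat >> h.py <<'E'
_rel=rel
def rel(t):
    _rel(t); s=arm.read_state(); M=R.from_quat(s['ee_rot']).as_matrix()
    print('  fix tilt w',(M.T@np.cross(M[:,2],[0,0,-1])).round(3))
E
python3 - <<'E'
from h import *
rel(arc(71.3,54,20,37))
E
```

```text
t 3.45 pos [494.9 125.   44.7] F [ 0.1 -0.2  0.9] tool d [3.  1.9 7.6] ydir 159.9 zax [ 0.012  0.013 -1.   ] j6 -0.91
  fix tilt w [-0.006  0.017 -0.   ]
```

Request:
drive_tool --moves '[[[0, 0.003, 0.003, 0.004, -0.007, 0.016, 0], [0, 0, 0, 0.004, 0, 0, 0], [0, 0, 0, 0, 0, 0, 0]]]'

```text
clock: 3.75
position: [493.0, 123.8, 39.5]
ee_rot: [-0.572, 0.82, -0.0, 0.003]
contact_force: [0.5, 0.5, -0.1]
gripper_width: -0.3
```

```bash
python3 - <<'E'
from h import *
rel(arc(71.3,54,20,37))
snap('side','side1')
a=cv2.imread('pics/side1.png')[190:265,270:370]
cv2.imwrite('pics/c2.png',cv2.resize(a,(800,600),interpolation=2))
E
```

```text
t 3.75 pos [493.  123.8  39.5] F [ 0.5  0.5 -0.1] tool d [1.1 0.5 2.5] ydir 159.8 zax [ 0.004  0.003 -1.   ] j6 -0.92
  fix tilt w [-0.003  0.004  0.   ]
```

View pics/c2.png

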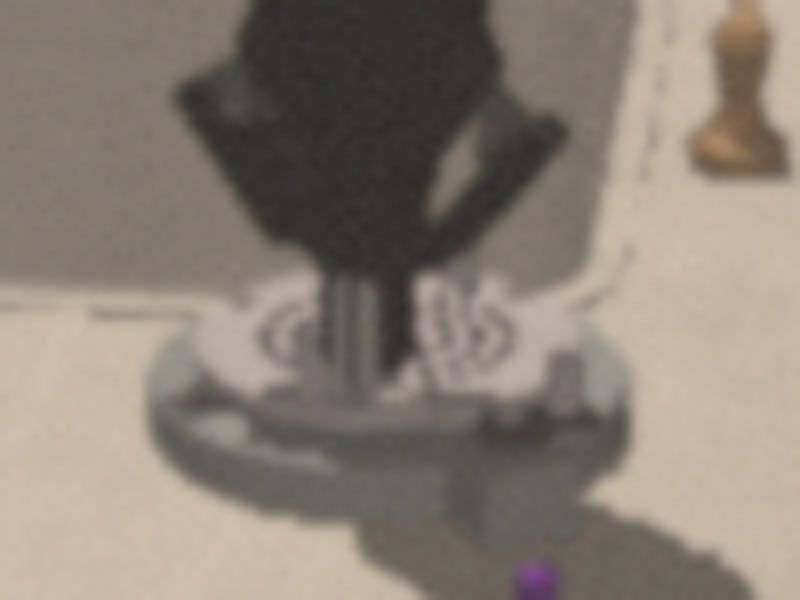

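The closed tips stand just above the plate, to the right of stud A in this view. I'll approach until contact.

Request:
drive_tool --moves '[[[0, 0.001, -0.002, 0.001, -0.003, 0.004, 0], [0, 0, -0.002, 0.001, 0, 0, 0], [0, 0, -0.001, 0, 0, 0, 0], [0, 0, -0.001, 0, 0, 0, 0]]]'

```text
clock: 4.2
position: [497.9, 121.0, 38.2]
ee_rot: [-0.572, 0.82, 0.0, -0.0]
contact_force: [-1.7, 1.5, 0.4]
gripper_width: 0.2
```

```bash
python3 - <<'E'
from h import *
rel(arc(71.3,54,13,37))
E
```

```text
t 4.2 pos [497.9 121.   38.2] F [-1.7  1.5  0.4] tool d [-0.  -0.9  1.2] ydir 159.8 zax [-0.001  0.    -1.   ] j6 -0.91
  fix tilt w [ 0.001 -0.    -0.   ]
```

Request:
drive_tool --moves '[[[0, -0.001, -0.0035, 0, 0, 0, 0.06], [0, -0.001, -0.0043, 0, 0, 0, 0.08], [0, -0.001, -0.0043, 0, 0, 0, 0.08], [0, -0.001, -0.0043, 0, 0, 0, 0.08], [0, -0.001, -0.0043, 0, 0, 0, 0.08]]]'

```text
clock: 4.7
position: [518.4, 115.8, 38.2]
ee_rot: [-0.401, 0.916, 0.001, -0.001]
contact_force: [-2.2, 1.5, 0.4]
gripper_width: 0.4
```

```bash
cat >> h.py <<'E'
def where():
    s=arm.read_state(); M=R.from_quat(s['ee_rot']).as_matrix(); d=s['position'][:2]-CC
    r=np.hypot(*d); a=np.degrees(np.arctan2(d[1],d[0]))
    yd=np.degrees(np.arctan2(M[1,1],M[0,1]))
    ax=M.T@np.r_[CC-s['position'][:2],0]
    Ft=M.T@s['contact_force']
    print('t',round(s['clock'],2),'z',s['position'][2].round(1),'r',r.round(1),'ang',a.round(1),'ydir-90',(yd-90).round(1),'axis in tool',ax.round(1),'F tool',Ft.round(1),'tiltfix',(M.T@np.cross(M[:,2],[0,0,-1])).round(3))
E
python3 -c "
from h import *
where()"
```

```text
t 4.7 z 38.2 r 56.0 ang 64.0 ydir-90 47.2 axis in tool [ 53.6 -16.2   0. ] F tool [ 0.4  2.6 -0.4] tiltfix [ 0.002 -0.001  0.   ]
```

Request:
drive_tool --moves '[[[0, -0.001, -0.0043, 0, 0, 0, 0.07], [0, -0.001, -0.0043, 0, 0, 0, 0.08], [0, -0.001, -0.0043, 0, 0, 0, 0.08], [0, -0.001, -0.0043, 0, 0, 0, 0.08], [0, -0.001, -0.0043, 0, 0, 0, 0.08], [0, -0.001, -0.0043, 0, 0, 0, 0.08], [0, 0, 0, 0, 0, 0, 0]]]'

```text
clock: 5.4
position: [539.7, 98.8, 38.0]
ee_rot: [-0.166, 0.986, 0.001, -0.001]
contact_force: [0.4, 0.1, -0.0]
gripper_width: 0.1
```

```bash
python3 - <<'E'
from h import *
where()
s=arm.read_state();np.savez('pics/w3.npz',p=s['position'],q=s['ee_rot'])
snap('wrist','wrist3')
E
```

```text
t 5.4 z 38.0 r 56.8 ang 36.1 ydir-90 19.1 axis in tool [ 54.3 -16.5   0. ] F tool [-0.4 -0.   0. ] tiltfix [ 0.002 -0.001 -0.   ]
```

View pics/wrist3.png

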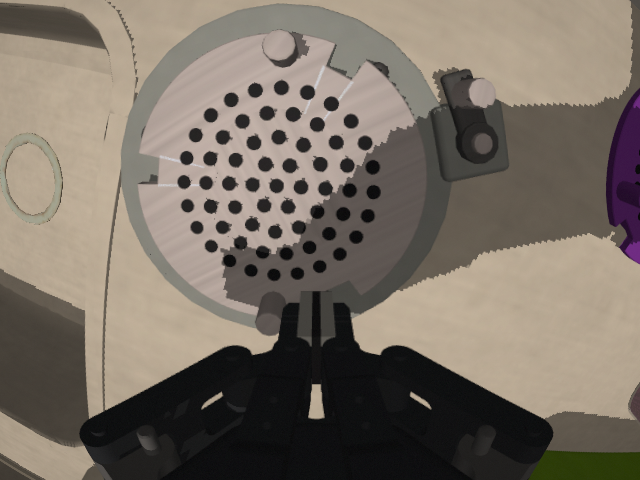

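```bash
python3 - <<'E'
from h import *
w=np.load('pics/w3.npz'); pose=(w['p'],w['q'])
W=lambda x,y,z:onz('wrist',x,y,z,pose)[:2]
col=np.array([W(x,y,20) for x,y in [(122,150),(130,105),(160,58),(210,18),(280,4),(350,15),(420,70),(448,140),(440,210),(400,283),(128,200),(150,252),(190,294),(240,323)]])
print('collar',circfit(col)); c=circfit(col)[0][:2]
for n,p,z in [('sb',(279,46),51.5),('pin',(482,93),52.5),('piv',(482,143),43),('nL',(159,170),31.5),('nT',(350,72),31.5)]:
    q=W(*p,z); d=q-c; print(n,q,np.degrees(np.arctan2(d[1],d[0])),np.hypot(*d))
E
```

```text
collar (array([492.39627226,  65.41029997,  77.24741596]), np.float64(0.7764449385142232))
sb [442.9645512   51.85325276] -164.6632782403796 51.25708317593747
pin [431.94913852 124.97129204] 135.42306514464593 84.86087291728329
piv [448.27359473 136.48962439] 121.83005118861377 83.66051058767553
nL [503.78835677  14.76858133] -77.32209570095593 51.90725630079216
nT [441.23485949  78.80956934] 165.32376224378064 52.88696036136611
```

Request:
drive_tool --moves '[[[0, 0, -0.0015, 0, 0, 0, 0.015], [0, 0, -0.0015, 0, 0, 0, 0.015], [0, 0, -0.001, 0, 0, 0, 0.015], [0, 0, -0.001, 0, 0, 0, 0.015], [0, 0, -0.001, 0, 0, 0, 0.01]]]'

```text
clock: 5.95
position: [542.1, 94.0, 38.1]
ee_rot: [-0.132, 0.991, 0.002, 0.0]
contact_force: [-0.1, 1.4, -0.6]
gripper_width: -0.3
```

```bash
python3 -c "
from h import *
where()"
```

```text
t 5.95 z 38.1 r 56.1 ang 30.6 ydir-90 15.1 axis in tool [ 54.1 -15.   -0.1] F tool [-0.3  1.4  0.6] tiltfix [0.003 0.001 0.   ]
```

Request:
drive_tool --moves '[[[0, 0, -0.001, 0, 0, 0, 0.018], [0, 0, -0.001, 0, 0, 0, 0.018], [0, 0, -0.001, 0, 0, 0, 0.018], [0, 0, -0.001, 0, 0, 0, 0.018], [0, 0, -0.001, 0, 0, 0, 0.018], [0, 0, -0.001, 0, 0, 0, 0.018], [0, 0, -0.001, 0, 0, 0, 0.018]]]'

```text
clock: 6.65
position: [543.7, 85.6, 38.1]
ee_rot: [-0.063, 0.998, 0.001, 0.0]
contact_force: [-0.1, 1.7, 0.6]
gripper_width: 0.3
```

```bash
python3 - <<'E'
from h import *
where()
s=arm.read_state();np.savez('pics/w4.npz',p=s['position'],q=s['ee_rot'])
snap('wrist','wrist4')
E
```

```text
t 6.65 z 38.1 r 53.8 ang 22.0 ydir-90 7.3 axis in tool [ 52.  -13.7  -0. ] F tool [-0.1  1.7 -0.6] tiltfix [0.002 0.    0.   ]
```

View pics/wrist4.png

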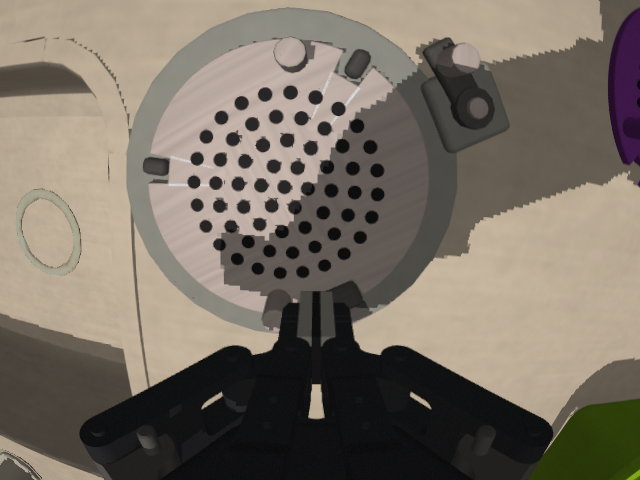

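```bash
python3 - <<'E'
from h import *
a=cv2.imread('pics/wrist4.png')
cv2.imwrite('pics/c4.png',np.hstack([cv2.resize(a[130:210,120:220],(400,320),interpolation=2),cv2.resize(a[20:100,300:400],(400,320),interpolation=2)]))
w=np.load('pics/w4.npz'); pose=(w['p'],w['q'])
b=np.radians(32.9)
# predicted pixels of key centre & of notch centre home at z
for k in (125,235):
    for off,h in ((-4,25.5),(4,25.5)):
        d=b+np.radians(k); P=np.r_[CC+60*np.array([np.cos(d),np.sin(d)])+off*np.array([-np.sin(d),np.cos(d)]),h]; print(k,off,np.round(proj('wrist',P,pose),1))
for z in (51.5,46):
    q=onz('wrist',290,50,z,pose)[:2]-CC; print(z,np.degrees(np.arctan2(q[1],q[0])),np.hypot(*q))
E
```

```text
125 -4 [362.7  67.3]
125 4 [345.8  57.7]
235 -4 [154.1 158.9]
235 4 [153.1 176.2]
51.5 -177.9416222759175 53.43073999210844
46 -177.47789743044382 54.31163673029774
```

View pics/c4.png

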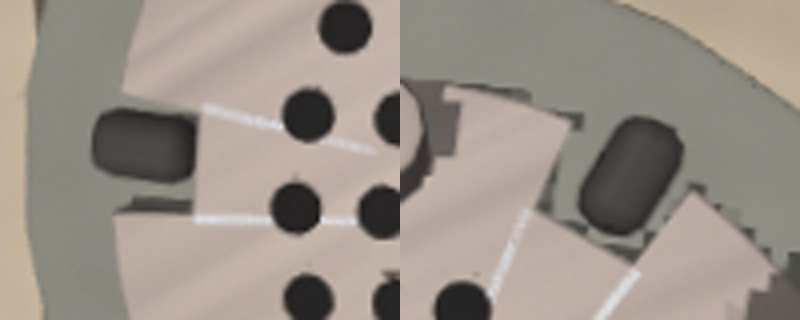

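```bash
cat >> h.py <<'E'
def zat(tag,wtag,px):
    w=np.load(f'pics/{wtag}.npz'); pose=(w['p'],w['q']); D=np.load(f'pics/{tag}.npy')
    c=arm.camera_params('wrist'); 
    M=np.eye(4);M[:3,:3]=R.from_quat(pose[1]).as_matrix();M[:3,3]=pose[0];M=M@c['T_tool_cam']
    out=[]
    for u,v in px:
        zs=[]
        for i in range(-4,5):
            for j in range(-4,5):
                dd=D[v+j,u+i]
                if dd>0:
                    o,d=ray('wrist',u+i,v+j,pose); dc=M[:3,:3].T@d
                    zs.append((o+d*dd/dc[2])[2])
        out.append(round(float(np.median(zs)),1) if zs else None)
    return out
E
python3 - <<'E'
from h import *
print('before',zat('wrist3','w3',[(210,85),(170,215),(215,265),(410,150),(390,120),(140,200),(420,230),(560,180)]))
print('now',zat('wrist4','w4',[(210,75),(175,210),(200,260),(410,150),(395,120),(140,200),(440,180),(560,180)]))
E
```

```text
before [31.8, 32.1, 32.0, 32.1, 31.9, 31.3, 20.9, 0.6]
now [26.5, 26.6, 26.7, 26.7, 26.6, 20.8, 20.7, 0.7]
```

Depth shows the plate's top has fallen from 32 to 26.6 mm, so it is home. Now I'll push on to snug contact in small steps.

Request:
drive_tool --moves '[[[0, 0, 0.0005, 0.003, 0, 0, 0], [0, 0, -0.001, 0, 0, 0, 0.005], [0, 0, -0.001, 0, 0, 0, 0.005]]]'

```text
clock: 7.0
position: [544.7, 85.1, 35.3]
ee_rot: [-0.058, 0.998, 0.002, 0.001]
contact_force: [-0.4, 4.0, -0.2]
gripper_width: -0.0
```

```bash
python3 -c "
from h import *
where()"
```

```text
t 7.0 z 35.3 r 54.6 ang 21.2 ydir-90 6.6 axis in tool [ 52.8 -13.7  -0.2] F tool [-0.1  4.   0.2] tiltfix [0.004 0.003 0.   ]
```

Request:
drive_tool --moves '[[[0, 0, -0.001, 0, 0, 0, 0], [0, 0, -0.001, 0, 0, 0, 0]]]'

```text
clock: 7.2
position: [544.8, 84.7, 35.3]
ee_rot: [-0.058, 0.998, 0.003, 0.001]
contact_force: [-1.5, 6.7, 1.7]
gripper_width: -0.1
```

```bash
python3 -c "
from h import *
where()"
```

```text
t 7.2 z 35.3 r 54.6 ang 20.7 ydir-90 6.6 axis in tool [ 52.9 -13.3  -0.3] F tool [ 0.7  6.8 -1.7] tiltfix [0.006 0.003 0.   ]
```

Request:
drive_tool --moves '[[[0, 0, -0.0013, 0, 0, 0, 0], [0, 0, -0.0013, 0, 0, 0, 0]]]'

```text
clock: 7.4
position: [544.9, 84.6, 35.3]
ee_rot: [-0.058, 0.998, 0.005, 0.002]
contact_force: [-2.3, 7.1, 1.1]
gripper_width: 0.0
```

```bash
python3 - <<'E'
from h import *
where()
s=arm.read_state();np.savez('pics/w5.npz',p=s['position'],q=s['ee_rot'])
snap('wrist','wrist5')
print('now',zat('wrist5','w5',[(210,75),(175,210),(200,260),(410,150),(395,120),(440,180)]))
a=cv2.imread('pics/wrist5.png')
cv2.imwrite('pics/c5.png',np.hstack([cv2.resize(a[130:210,120:220],(400,320),interpolation=2),cv2.resize(a[20:100,300:400],(400,320),interpolation=2)]))
E
```

```text
t 7.4 z 35.3 r 54.6 ang 20.6 ydir-90 6.6 axis in tool [ 52.9 -13.2  -0.3] F tool [ 1.4  7.3 -1.1] tiltfix [0.009 0.004 0.   ]
now [26.6, 26.5, 26.8, 26.6, 26.7, 20.7]
```

View pics/c5.png

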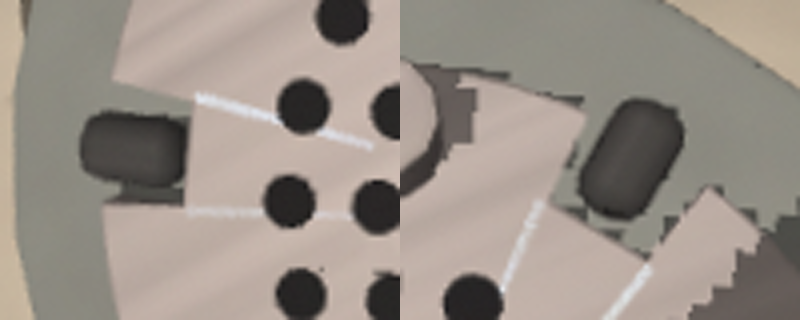

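The plate has stopped against the key at 7 N, and the key now sits off-centre toward the trailing edge. I'll hold a little firmer for a moment, then ease off and lift.

Request:
drive_tool --moves '[[[0, 0, -0.0018, 0, 0, 0, 0], [0, 0, -0.0018, 0, 0, 0, 0], [0, 0, -0.0018, 0, 0, 0, 0], [0, 0, -0.0018, 0, 0, 0, 0]]]'

```text
clock: 7.85
position: [544.9, 84.5, 35.4]
ee_rot: [-0.058, 0.998, 0.009, 0.003]
contact_force: [-3.5, 9.1, 1.0]
gripper_width: 0.1
```

```bash
python3 -c "
from h import *
where()"
```

```text
t 7.85 z 35.4 r 54.6 ang 20.5 ydir-90 6.6 axis in tool [ 53.  -13.1  -0.6] F tool [ 2.4  9.5 -0.8] tiltfix [0.018 0.007 0.   ]
```

Request:
drive_tool --moves '[[[0, 0, 0.002, 0, 0, 0, 0], [0, 0, 0.005, 0, 0, 0, 0], [0, 0, 0.003, -0.005, 0.018, 0.007, 0], [0, 0, 0, -0.03, 0, 0, 0], [0, 0, 0, -0.03, 0, 0, 0], [0, 0, 0, 0, 0, 0, 0]]]'

```text
clock: 8.45
position: [542.0, 93.3, 100.8]
ee_rot: [-0.058, 0.998, -0.003, -0.004]
contact_force: [0.4, -0.7, 0.1]
gripper_width: -0.0
```

```bash
python3 - <<'E'
from h import *
where()
s=arm.read_state();np.savez('pics/w6.npz',p=s['position'],q=s['ee_rot'])
snap('wrist','wrist6')
cv2.imwrite('pics/c6.png',cv2.imread('pics/wrist6.png'))
E
```

```text
t 8.45 z 100.8 r 55.7 ang 30.1 ydir-90 6.6 axis in tool [ 51.1 -22.2   0.5] F tool [-0.4 -0.7 -0.1] tiltfix [-0.006 -0.007  0.   ]
```

View pics/wrist6.png

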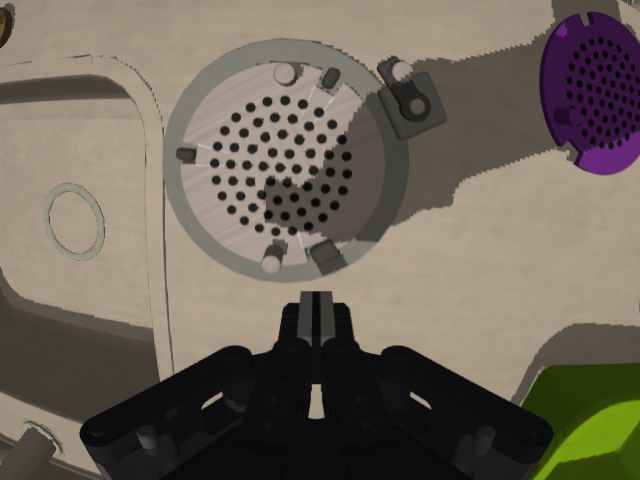

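The plate is home: the wide notch lies on the wide key at (325,252) and the narrow keys sit in their notches. Next I'll measure the cleat.

```bash
python3 - <<'E'
from h import *
a=cv2.imread('pics/wrist6.png')
cv2.imwrite('pics/c6.png',np.hstack([cv2.resize(a[45:145,365:455],(396,440),interpolation=2),cv2.resize(a[220:310,270:360],(400,440),interpolation=2)]))
w=np.load('pics/w6.npz'); pose=(w['p'],w['q'])
D=np.load('pics/wrist6.npy')
c=arm.camera_params('wrist');M=np.eye(4);M[:3,:3]=R.from_quat(pose[1]).as_matrix();M[:3,3]=pose[0];M=M@c['T_tool_cam']
for u,v in [(402,70),(405,73),(399,68),(416,106),(418,104),(413,110),(425,110),(400,88),(285,73),(435,120),(220,75),(380,180)]:
    o,d=ray('wrist',u,v,pose); dc=M[:3,:3].T@d; print((u,v),(o+d*D[v,u]/dc[2]).round(1))
E
```

```text
(402, 70) [431.  124.4  52.9]
(405, 73) [432.2 126.3  52.4]
(399, 68) [430.3 122.6  53.5]
(416, 106) [447.7 137.7  39.6]
(418, 104) [446.4 138.6  39.8]
(413, 110) [450.3 136.2  40. ]
(425, 110) [448.9 143.7  37.7]
(400, 88) [438.7 128.6  33.6]
(285, 73) [440.   65.   46.6]
(435, 120) [453.2 154.2  26.1]
(220, 75) [441.   22.9  19.7]
(380, 180) [494.3 126.   26.3]
```

View pics/c6.png

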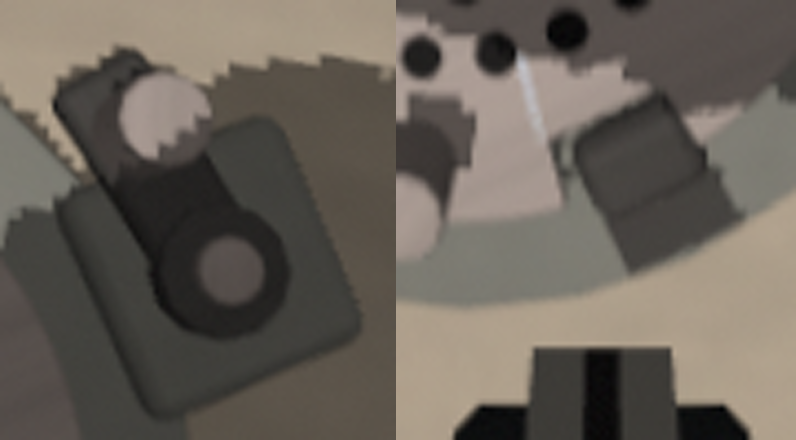

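Request:
drive_tool --moves '[[[0, 0, 0, 0, -0.006, -0.007, -0.12], [0, 0, 0, 0, 0, 0, -0.12], [0, 0, 0, 0, 0, 0, -0.12], [0, 0, 0, 0, 0, 0, -0.1], [0, 0, 0, 0, 0, 0, 0]]]'

```text
clock: 9.0
position: [536.3, 90.2, 93.4]
ee_rot: [-0.29, 0.957, -0.0, -0.008]
contact_force: [-0.1, 0.0, 0.1]
gripper_width: -0.0
```

```bash
python3 -c "
from h import *
rel([417,139,42])"
```

```text
t 9.0 pos [536.3  90.2  93.4] F [-0.1  0.   0.1] tool d [ 71.2 106.7  53. ] ydir 123.8 zax [-0.015 -0.005 -1.   ] j6 -1.44
  fix tilt w [ 0.004 -0.015 -0.   ]
```

Request:
drive_tool --moves '[[[0, 0.024, 0.035, -0.003, 0.004, -0.015, 0], [0, 0.023, 0.036, 0, 0, 0, 0], [0, 0.023, 0.035, 0, 0, 0, 0], [0, 0, 0, 0.01, 0, 0, 0], [0, 0, 0, 0, 0, 0, 0]]]'

```text
clock: 9.5
position: [414.3, 138.5, 82.3]
ee_rot: [-0.283, 0.959, -0.002, -0.004]
contact_force: [-0.2, -0.3, 0.4]
gripper_width: -0.3
```

```bash
python3 -c "
from h import *
rel([417,139,42])"
```

```text
t 9.5 pos [414.3 138.5  82.3] F [-0.2 -0.3  0.4] tool d [-2.9 -1.  40.3] ydir 122.9 zax [-0.006 -0.005 -1.   ] j6 -1.69
  fix tilt w [-0.001 -0.008 -0.   ]
```

Request:
drive_tool --moves '[[[0, -0.003, -0.001, 0.02, 0, -0.008, 0], [0, 0, 0, 0.014, 0, 0, 0], [0, 0, 0, 0.004, 0, 0, 0], [0, 0, 0, 0, 0, 0, 0]]]'

```text
clock: 9.9
position: [420.1, 139.0, 43.0]
ee_rot: [-0.28, 0.96, -0.001, 0.001]
contact_force: [-1.3, 1.2, 0.5]
gripper_width: -0.2
```

```bash
python3 - <<'E'
from h import *
rel([417,139,42])
s=arm.read_state();np.savez('pics/w7.npz',p=s['position'],q=s['ee_rot'])
snap('wrist','wrist7')
E
```

```text
t 9.9 pos [420.1 139.   43. ] F [-1.3  1.2  0.5] tool d [2.7 1.7 1. ] ydir 122.6 zax [ 0.002 -0.001 -1.   ] j6 -1.7
  fix tilt w [-0.002  0.001 -0.   ]
```

View pics/wrist7.png

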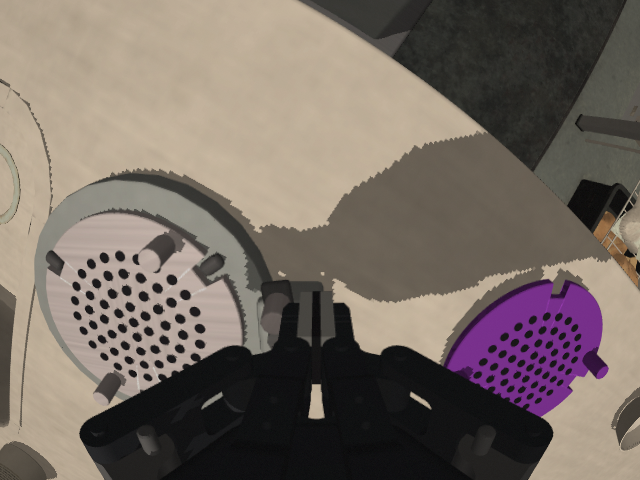

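Request:
drive_tool --moves '[[[0, 0.001, -0.0015, 0.001, 0, 0, 0], [0, 0, -0.0015, 0, 0, 0, 0], [0, 0.0012, -0.0022, 0, 0, 0, -0.1], [0, 0.0012, -0.0022, 0, 0, 0, -0.1], [0, 0.0012, -0.0022, 0, 0, 0, -0.1], [0, 0.0012, -0.0022, 0, 0, 0, -0.1]]]'

```text
clock: 10.55
position: [424.1, 126.3, 44.3]
ee_rot: [-0.471, 0.882, 0.0, 0.003]
contact_force: [-1.8, 1.9, -0.9]
gripper_width: 0.0
```

```bash
cat >> h.py <<'E'
PV=np.array([447.5,137.3])
def wc():
    s=arm.read_state(); M=R.from_quat(s['ee_rot']).as_matrix()
    d=M.T@np.r_[s['position'][:2]-PV,0]; 
    print('t',round(s['clock'],2),'pos',s['position'].round(1),'tcp-pivot tool',d.round(1),'ydir',(np.degrees(np.arctan2(M[1,1],M[0,1]))%360).round(1),'Ft',(M.T@s['contact_force']).round(1),'tilt',(M.T@np.cross(M[:,2],[0,0,-1])).round(3),'j6',s['joints'][5].round(2))
E
python3 -c "
from h import *
wc()"
```

```text
t 10.55 pos [424.1 126.3  44.3] tcp-pivot tool [22.1 13.4 -0.1] ydir 146.2 Ft [-0.5  2.6  0.9] tilt [-0.002  0.005  0.   ] j6 -1.25
```

Request:
drive_tool --moves '[[[0, 0.0012, -0.0023, 0.001, -0.002, 0.005, -0.1], [0, 0.0012, -0.0023, 0.0005, 0, 0, -0.1], [0, 0.0012, -0.0023, 0, 0, 0, -0.1], [0, 0.0012, -0.0023, 0, 0, 0, -0.1], [0, 0.0012, -0.0023, 0, 0, 0, -0.1]]]'

```text
clock: 11.05
position: [432.2, 115.5, 44.8]
ee_rot: [-0.682, 0.731, 0.0, 0.001]
contact_force: [-1.8, 1.2, -0.0]
gripper_width: 0.1
```

```bash
python3 -c "
from h import *
wc()"
```

```text
t 11.05 pos [432.2 115.5  44.8] tcp-pivot tool [22.8 13.7 -0. ] ydir 176.0 Ft [-1.1  1.9  0. ] tilt [-0.001  0.001  0.   ] j6 -0.7
```

Request:
drive_tool --moves '[[[0, 0.0012, -0.0023, 0.0015, 0, 0, -0.1], [0, 0.0012, -0.0023, 0.001, 0, 0, -0.1], [0, 0.0012, -0.0023, 0, 0, 0, -0.1], [0, 0.0012, -0.0023, 0, 0, 0, -0.1], [0, 0.0012, -0.0023, 0, 0, 0, -0.1]]]'

```text
clock: 11.55
position: [442.9, 108.9, 44.2]
ee_rot: [0.847, -0.532, -0.001, 0.0]
contact_force: [-1.8, 0.3, -0.1]
gripper_width: -0.0
```

```bash
python3 -c "
from h import *
wc()"
```

```text
t 11.55 pos [442.9 108.9  44.2] tcp-pivot tool [23.6 16.5  0. ] ydir 205.7 Ft [-1.   1.5  0.1] tilt [ 0.002  0.001 -0.   ] j6 -0.15
```

Request:
drive_tool --moves '[[[0, 0.0005, -0.001, 0, 0, 0, -0.03], [0, 0.0005, -0.0012, 0, 0, 0, -0.03], [0, 0.0005, -0.0012, 0, 0, 0, -0.03], [0, 0.0005, -0.0012, 0, 0, 0, -0.03], [0, 0, -0.001, 0, 0, 0, 0]]]'

```text
clock: 12.05
position: [445.5, 106.5, 44.7]
ee_rot: [0.878, -0.479, -0.003, 0.004]
contact_force: [-2.0, -0.9, -0.4]
gripper_width: -0.2
```

```bash
python3 -c "
from h import *
wc()"
```

```text
t 12.05 pos [445.5 106.5  44.7] tcp-pivot tool [24.8 18.4  0.1] ydir 212.8 Ft [-0.3  2.1  0.4] tilt [ 0.009  0.002 -0.   ] j6 -0.01
```

Request:
drive_tool --moves '[[[0, -0.001, -0.002, 0.001, 0.009, 0.002, 0], [0, 0, -0.002, 0, 0, 0, 0], [0, 0, -0.002, 0, 0, 0, 0]]]'

```text
clock: 12.35
position: [447.0, 107.8, 43.8]
ee_rot: [0.877, -0.48, -0.002, 0.004]
contact_force: [-5.8, -2.2, 6.3]
gripper_width: -0.3
```

```bash
python3 - <<'E'
from h import *
wc()
s=arm.read_state();np.savez('pics/w8.npz',p=s['position'],q=s['ee_rot'])
snap('wrist','wrist8')
E
```

```text
t 12.35 pos [447.  107.8  43.8] tcp-pivot tool [24.5 16.3  0.1] ydir 212.6 Ft [-1.2  6.1 -6.3] tilt [ 0.008 -0.001  0.   ] j6 -0.02
```

View pics/wrist8.png

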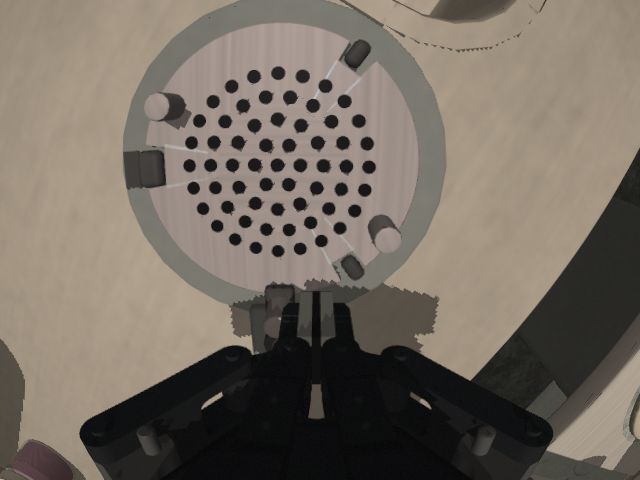

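```bash
python3 - <<'E'
from h import *
a=cv2.imread('pics/wrist8.png')
cv2.imwrite('pics/c8.png',cv2.resize(a[265:365,220:345],(750,600),interpolation=2))
E
```

```text
(no output)
```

View pics/c8.png

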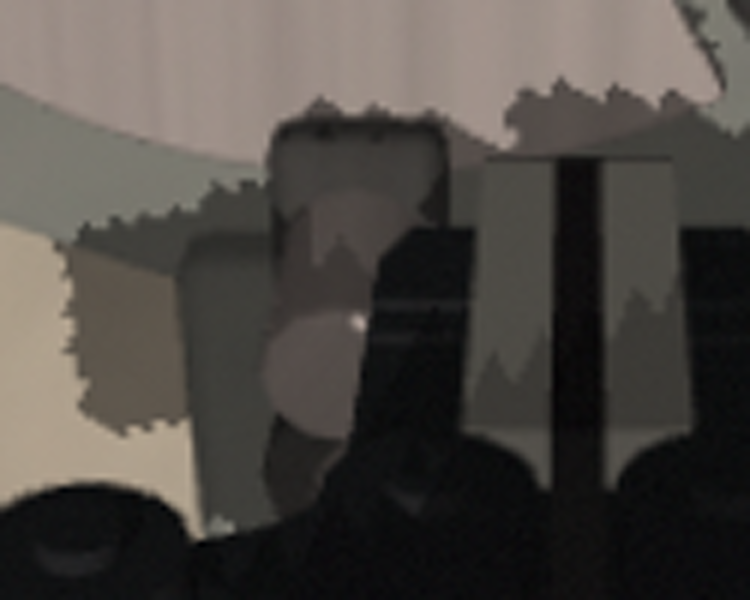

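Request:
drive_tool --moves '[[[0, 0, -0.002, -0.001, 0, 0, 0], [0, 0, -0.003, 0, 0, 0, 0], [0, 0, -0.003, 0, 0, 0, 0]]]'

```text
clock: 12.7
position: [447.0, 107.9, 43.7]
ee_rot: [0.877, -0.481, -0.006, 0.011]
contact_force: [-7.1, -3.2, 9.8]
gripper_width: -0.3
```

```bash
python3 -c "
from h import *
wc()"
```

```text
t 12.7 pos [447.  107.9  43.7] tcp-pivot tool [24.6 16.2  0.4] ydir 212.5 Ft [-1.2  7.9 -9.6] tilt [0.026 0.    0.   ] j6 -0.02
```

It no longer moves at 8 N, so it is at the hard stop. I'll back off, lift clear and check.

Request:
drive_tool --moves '[[[0, 0, 0.003, -0.001, 0, 0, 0], [0, 0, 0.006, -0.003, 0.02, 0, 0], [0, 0, 0.005, -0.01, 0, 0, 0], [0, 0, 0, -0.03, 0, 0, 0], [0, 0.02, 0, -0.04, 0, 0, 0], [0, 0.03, 0.02, -0.03, 0, 0, 0], [0, 0.03, 0.03, -0.01, 0, 0, 0], [0, 0.03, 0.03, 0, 0, 0, 0], [0, 0, 0, 0, 0, 0, 0]]]'

```text
clock: 13.6
position: [431.7, -37.4, 180.5]
ee_rot: [0.878, -0.479, 0.008, -0.006]
contact_force: [0.1, 0.7, -0.5]
gripper_width: 0.1
```

```bash
python3 - <<'E'
from h import *
wc()
s=arm.read_state();np.savez('pics/w9.npz',p=s['position'],q=s['ee_rot'])
snap('wrist','wrist9')
E
```

```text
t 13.6 pos [431.7 -37.4 180.5] tcp-pivot tool [138.3 108.   -0.9] ydir 212.8 Ft [-0.6 -0.5  0.5] tilt [-0.019 -0.008 -0.   ] j6 0.28
```

View pics/wrist9.png

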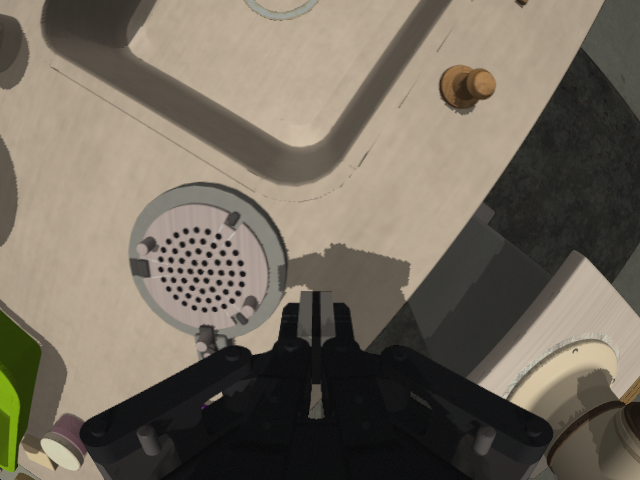

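Request:
drive_tool --moves '[[[0, -0.025, -0.03, -0.02, 0, 0, 0], [0, -0.025, -0.03, 0, -0.019, -0.008, 0], [0, -0.02, -0.02, 0, 0, 0, 0], [0, 0, 0, 0, 0, 0, 0]]]'

```text
clock: 14.05
position: [463.5, 70.6, 205.3]
ee_rot: [0.878, -0.479, 0.003, -0.004]
contact_force: [-0.3, -0.7, -0.2]
gripper_width: 0.1
```

```bash
python3 - <<'E'
from h import *
wc()
s=arm.read_state();np.savez('pics/w10.npz',p=s['position'],q=s['ee_rot'])
snap('wrist','wrist10')
a=cv2.imread('pics/wrist10.png'); w=np.load('pics/w10.npz');pose=(w['p'],w['q'])
u,v=map(int,proj('wrist',[480,80,30],pose)); print(u,v)
u0=max(0,u-110);v0=max(0,v-85)
cv2.imwrite('pics/c10.png',cv2.resize(a[v0:v0+180,u0:u0+230],(766,600),interpolation=2)); print(u0,v0)
E
```

```text
t 14.05 pos [463.5  70.6 205.3] tcp-pivot tool [64.8 22.6 -0.1] ydir 212.7 Ft [0.4 0.6 0.2] tilt [-0.01  -0.002  0.   ] j6 0.07
297 206
187 121
```

View pics/c10.png

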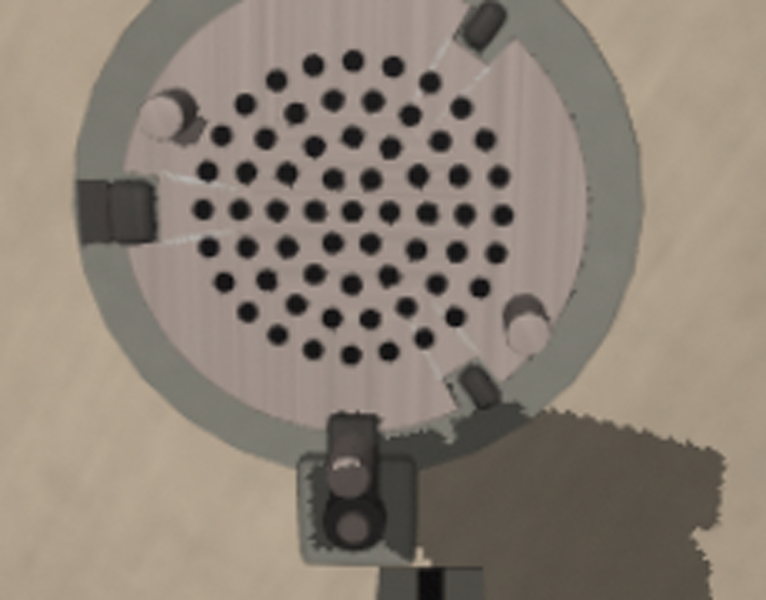

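```bash
python3 - <<'E'
from h import *
w=np.load('pics/w10.npz');pose=(w['p'],w['q'])
C=lambda x,y:(int(187+x/3.33),int(121+y/3.33))
print(zat('wrist10','w10',[C(280,330),C(400,120),C(160,300),C(620,200)]))
P=[onz('wrist',187+x/3.33,121+y/3.33,z,pose)[:2] for x,y,z in [(350,475,52.5),(352,528,40)]]
d=P[0]-P[1]; print(P,np.degrees(np.arctan2(d[1],d[0])), 'toward centre',np.degrees(np.arctan2(*(CC-P[1])[::-1])))
print(arm.job_done())
E
```

```text
[26.6, 26.4, 26.8, 20.5]
[array([458.77490239, 120.05042765]), array([447.93793856, 138.52675869])] -59.607002565003334 toward centre -57.90577355297214
the job is handed in; nothing more can be done
None
```

I turned the hole plate clockwise about 68° by pushing stud A until it dropped home. I then held it against the wide key at about 7–9.5 N for roughly 0.5 s, and swung the cleat in by its pin to the hard stop. The job was handed in at about 14 s of the 59 s allowed.

**Plate:** depth readings put its top 26.4–26.8 mm above the bench, down from 32 mm while it rode on the keys. In the last picture the wide notch's trailing edge bears on the wide key, and both narrow keys sit in their notches.

**Cleat:** it lies over the rim and points at the plate's middle, measured at -59.6° against the ideal -57.9°, which is within my measuring error. Pushing harder, to 8 N, moved it no further.

**Contact forces:** while I pushed the cleat against its stop, the wrist also read about 10 N upward, probably from the pin bearing on the finger's knuckle. The most I read on the plate was about 9.5 N. These are readings at the end of each move, so brief peaks in between would not show.

**Bystanders:** I never went near the bowl, pot or stamp, but I did not measure them again afterwards.

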